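# Stand the master cylinder up at the stop block

### The job

On the granite plate, the long steel cylinder lies with one end towards the stop block. While it is still lying, push that end up against the face of the stop; then raise the other end, with the lower end staying on the plate at the stop, until the cylinder stands upright right beside the stop's face, and let go of it. Leave the short cylinder and the ring gauge where they are.

Things in the scene. Friction and masses are not known exactly. Their poses are not given: they have to be found in the camera images.
- cylinder: The longer of two lying steel cylinders: diameter 40 mm, length 160 mm, 0.68 to 0.92 kg, dark bore on the flat ends, free to roll. Origin: centre of the end face nearer the stop (the foot), 20 mm above the plate when lying; y axis runs from the foot to the other end. At first the foot is 15 to 45 mm off the stop. Held near the other end by a light grip (25 N), it swings between the fingers as it rises.
- stop: Dark steel block fixed on the granite plate: 120 mm wide (x), 50 mm thick (y), 60 mm high. Origin on the plate's top, at the bottom middle of its flat upright face; y points level out of that face towards the long cylinder, z up (the block fills y = -50 to 0 mm). The flat granite plate's top is 30 mm above the table. Sliding the long cylinder on the plate takes several newtons.
- short_cylinder: Bystander: a lying steel cylinder of the same 40 mm diameter, but only 90 mm long; origin at its middle, y along its axis.
- ring_gauge: Bystander: flat steel ring, 70 mm outside, 40 mm inside diameter, 25 mm high; origin at the centre of its underside.

How it is judged:
On the way, in this order (a step that is already met when the one before it is completed fails the run):
1. the long cylinder, still lying (less than about 20 degrees raised), is pushed with its end against the stop with at least 0.5 N (contact force between cylinder and stop above 0.5 N and angle between cylinder's own y axis and vertical above 1.22 rad), for 0.05 s.
2. the cylinder is half raised (30 to 60 degrees) with its lower end down on the plate and at the stop (centre of the foot less than 40 mm from the stop's face and less than 30 mm above the plate) (angle between cylinder's own y axis and vertical between 0.523 and 1.047 rad and y of cylinder in the frame of stop below 0.04 m and z of cylinder in the frame of stop below 0.03 m), for 0.1 s.
At the end, for the whole second after the job is handed in: The long cylinder stands still and upright (within about 6 degrees) with its foot flat on the granite plate, its side no more than 22 mm from the stop's face and its axis within 50 mm of the middle of the face sideways, released (angle between cylinder's own y axis and vertical below 0.1 rad and z of cylinder in the frame of stop below 0.006 m and y of cylinder in the frame of stop between 0.01 and 0.042 m and x of cylinder in the frame of stop between -0.05 and 0.05 m and linear speed of cylinder below 0.02 m/s); the robot touches nothing.
It fails at once if the short cylinder is moved more than 25 mm (distance of short_cylinder from where it was at the start of the episode above 0.025 m).
It fails at once if the ring gauge is moved more than 25 mm (distance of ring_gauge from where it was at the start of the episode above 0.025 m).
It also fails if it takes over 45 s, if anything falls off the work surface, if the arm or the gripper's body presses on something with over 40 N, if the wrist force passes 120 N, or if a joint passes its speed limit or range.

### The arm

A 6-joint arm with a two-finger parallel gripper is mounted at the origin on the work surface. World frame = base frame: x ahead of the robot, y to its left, z up, the work surface at z = 0. Lengths are in m, angles in rad, forces in N, time in s.
With the tool pointing down it reaches from about 0.275 to 0.85 m from the base axis. Payload 5.2 kg.
Tool frame: the origin (TCP) lies midway between the tips of the shut fingers; the grasp point (between the pads) lies 19 mm behind it; z points along the fingers, y is the direction in which the jaws open and shut (so a half turn about z gives the same grasp; the last joint's range is limited). The gripper opens to 85 mm and grips with 20 to 120 N. Pads are 22 mm wide; open, the fingers measure 114 mm over their backs; the gripper's body (76 mm by 85 mm) begins 54 mm behind the grasp point. The pads swing forward as they close: fully open they stand 13 mm farther back than shut.
Start: joints at [-1.395, 0.259, 1.535, -0, 1.348, -0.203], TCP at [0.203, -0.511, 0.231] pointing down, gripper open.
Joint ranges: [-3.14, 3.14], [-0.91, 2.08], [0.19, 2.58], [-1.22, 4.36], [0.22, 2.71], [-3.12, 3.12]. Speed limits (rad/s): [2.57, 2.57, 3.14, 3.14, 3.14, 3.14].

### API

Orientations are given as a unit quaternion [w, x, y, z].
In Python, from station import robot gives the robot as it stands.
- The arm moves only by the tool apply_moves, never from a script. Its argument "steps" is a list that holds one entry, the list of rows, each a list of 5 numbers: the finger opening in mm, from 0 to 85.4, then the shift along the tool's x, y, z in mm, then the turn about the tool's z in rad. A call has 1 to 12 rows; each row shifts and turns the pose as measured when the row begins, along the tool's axes as they then stand; what a row does not reach is not made up. A row lasts 1/10 s, in which the tool goes at most 50 mm and 8.59 degrees, less where a joint would pass 70% of its speed; a pose out of reach is approached as far as the arm can. A call with a gripper value outside its range is refused whole. The fingers move at their own pace and stop on an object; the grip force is fixed at half the most. Time passes only in rows, so rows that do not move let the fingers close. It gives the time, the measured TCP pose, the force and the opening at its end, in the units of the state.
- robot.sense(): the state, without advancing time (a new reading comes with each control period).
- robot.snapshot(name): name is "side" or "top"; returns the picture (420x560x3 uint8, red, green, blue); there is no depth.
- robot.camera_model(name): a dict with "fx", "fy", "cx", "cy" (pixels), "T" (4x4, takes a point from camera to world coordinates). Camera axes: x right, y down, z forward; pixel columns grow to the right and rows downward; lengths in m; the calibration is good to about 2 mm. A picture is of the moment at which its call begins. camera_model takes no time and is no camera call.
- robot.sign_off(): hands the job in, once; it reports no verdict.
The state is a dict: "time": time; "joint_pos": joint angles; "dq": joint speeds; "joint_efforts": joint torques, N m; "ee_pos": TCP position; "orientation": TCP orientation; "ft_force": force on the tool from outside, world axes, zero at the start; "ft_torque": the same for the moment, N m; "gripper_width": opening from 0.0 (shut) to 1.0 (fully open).
Only numpy, scipy, OpenCV 4.12 (cv2) and the standard library are available. Lean on these libraries where they do the work, as an engineer would, in place of code of your own. Each camera call takes 0.05 s, during which the arm holds its last target.

## Working session

There is one attempt and no reset: what is moved stays moved. The work goes in short steps, Python scripts to look and compute and a tool call to move; the robot and the scene stay as the last step left them, time stands still between calls to the robot, and variables do not carry over. Pictures are saved under pics/ and viewed, and the job is handed in when it is done.

Besides the shell and the picture viewer there is one more tool, called after "Call:" by a JSON object that holds its "fn" and its "kwargs". apply_moves: Moves the arm, as the interface text tells. Its arguments: {"type":"object","properties":{"steps":{"type":"array"}},"required":["steps"]}

```bash
mkdir -p pics; ls
python3 - <<'E'
from station import robot
import cv2
s=robot.sense(); print(s)
for n in ("side","top"):
    im=robot.snapshot(n); cv2.imwrite(f"pics/{n}0.png",im[:,:,::-1]); m=robot.camera_model(n); print(n,m)
E
```

```text
pics
{'time': 0.0, 'joint_pos': array([-1.39481062e+00,  2.59356286e-01,  1.53610168e+00,  1.16104529e-05,
        1.34799903e+00, -2.02804922e-01]), 'dq': array([-7.55551079e-04, -9.24846483e-04, -1.98110531e-03, -9.30196346e-04,
        2.20050074e-04, -7.69115539e-05]), 'joint_efforts': array([-7.83049672e-04, -4.46036518e+01, -2.90578437e+01, -2.84239150e-04,
        1.15894733e-02, -1.21752873e-05]), 'ee_pos': array([ 0.20331588, -0.51046496,  0.23046009]), 'orientation': array([-9.32008252e-04,  9.82118072e-01,  1.88263708e-01,  1.81596667e-05]), 'ft_force': array([-0.19899621,  0.094859  , -0.92098663]), 'ft_torque': array([-0.02266038, -0.01591981, -0.00155695]), 'gripper_width': 0.9994089901775145}
side {'fx': 389.18401089710744, 'fy': 389.18401089710744, 'cx': 282.18525469324135, 'cy': 207.2938615705418, 'T': array([[ 0.8579744 , -0.30561411,  0.41289216,  0.30842464],
       [-0.51354423, -0.5295988 ,  0.67512772, -0.48216366],
       [ 0.01233863, -0.79128069, -0.61132858,  0.46104817],
       [ 0.        ,  0.        ,  0.        ,  1.        ]])}
top {'fx': 487.02409208505264, 'fy': 487.02409208505264, 'cx': 280.77632074064286, 'cy': 205.7541607360582, 'T': array([[-1.18554630e-04, -9.90311423e-01,  1.38864217e-01,
         4.44143857e-01],
       [-9.98822012e-01,  6.85550916e-03,  4.80373864e-02,
        -5.94415242e-02],
       [-4.85239574e-02, -1.38694942e-01, -9.89145661e-01,
         8.43613386e-01],
       [ 0.00000000e+00,  0.00000000e+00,  0.00000000e+00,
         1.00000000e+00]])}
```

View pics/side0.png

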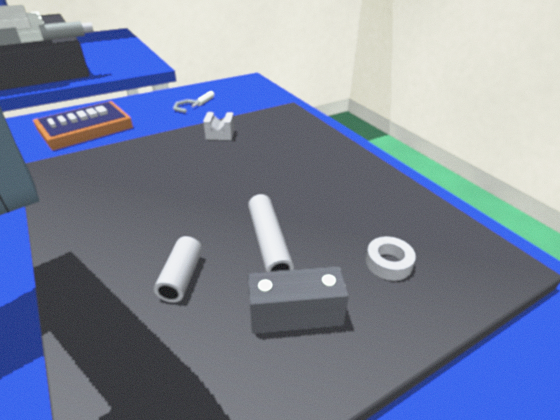

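View pics/top0.png

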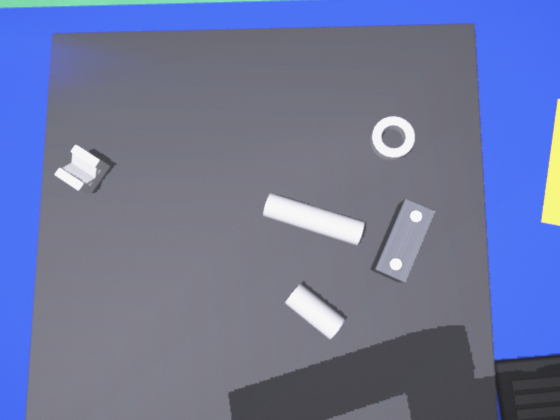

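The side view shows the long cylinder from (260,200) to its foot at (283,268), the stop at (298,300), the short cylinder at (180,270) and the ring at (390,258). In the top view the long cylinder runs from (268,204) to (362,232), and the stop is at (405,240).

```bash
cat > h.py <<'E'
import numpy as np, cv2
from station import robot
M={n:robot.camera_model(n) for n in("side","top")}
def ray(n,p):
    m=M[n]; d=np.array([(p[0]-m['cx'])/m['fx'],(p[1]-m['cy'])/m['fy'],1.]); return m['T'][:3,3],m['T'][:3,:3]@d
def onz(n,p,z):
    o,d=ray(n,p); return o+d*(z-o[2])/d[2]
def tri(ps,pt):
    o1,d1=ray("side",ps);o2,d2=ray("top",pt)
    A=np.c_[d1,-d2]; t=np.linalg.lstsq(A,o2-o1,rcond=None)[0]
    a=o1+d1*t[0];b=o2+d2*t[1]; return (a+b)/2,np.linalg.norm(a-b)
def proj(n,P):
    m=M[n]; q=np.linalg.inv(m['T'])@np.r_[P,1]; return np.array([m['fx']*q[0]/q[2]+m['cx'],m['fy']*q[1]/q[2]+m['cy']])
E
python3 - <<'E'
from h import *
for n,(x0,y0,x1,y1) in dict(side=(235,180,435,340),top=(250,100,450,300)).items():
    im=cv2.imread(f"pics/{n}0.png"); g=cv2.cvtColor(im,cv2.COLOR_BGR2GRAY)
    c=cv2.resize(im[y0:y1,x0:x1],None,fx=3.,fy=3.,interpolation=cv2.INTER_CUBIC)
    c=np.clip(c.astype(float)*1.6,0,255).astype('uint8')
    cv2.imwrite(f"pics/{n}0z.png",c)
    m=((g>130)&(im.max(2).astype(int)-im.min(2)<50)).astype('uint8')
    cs,_=cv2.findContours(m,cv2.RETR_EXTERNAL,cv2.CHAIN_APPROX_NONE)
    for k in cs:
        if cv2.contourArea(k)>60: 
            r=cv2.minAreaRect(k); print(n,np.round(r[0],1),np.round(r[1],1),round(r[2],1),cv2.boxPoints(r).round(1).tolist())
E
```

```text
side [ 79.5 395.5] [47. 57.] 90.0 [[51.0, 372.0], [108.0, 372.0], [108.0, 419.0], [51.0, 419.0]]
side [391.  257.5] [43. 48.] 90.0 [[367.0, 236.0], [415.0, 236.0], [415.0, 279.0], [367.0, 279.0]]
side [176.3 267.2] [30.2 68.7] 19.8 [[150.5, 294.3999938964844], [173.6999969482422, 229.8000030517578], [202.1999969482422, 240.0], [178.89999389648438, 304.6000061035156]]
side [297.  247.2] [108.1  96.1] 88.8 [[247.6999969482422, 194.1999969482422], [343.8999938964844, 192.10000610351562], [346.20001220703125, 300.20001220703125], [250.10000610351562, 302.20001220703125]]
side [217.7 125.7] [27.9 26.6] 2.7 [[203.10000610351562, 138.3000030517578], [204.3000030517578, 111.69999694824219], [232.1999969482422, 113.0], [231.0, 139.60000610351562]]
side [ 86.8 113.1] [ 9.7 39.8] 76.0 [[66.30000305175781, 113.19999694824219], [104.9000015258789, 103.5], [107.19999694824219, 112.9000015258789], [68.5999984741211, 122.5999984741211]]
side [194. 102.] [11.1 41.8] 71.0 [[172.5, 103.5999984741211], [212.0, 90.0], [215.60000610351562, 100.5], [176.10000610351562, 114.0999984741211]]
side [279.5 116. 
[... 369 characters left out ...]
296875, 320.8999938964844], [330.29998779296875, 340.8999938964844]]
top [405.2 240.1] [33.2 77.2] 22.8 [[375.0, 269.20001220703125], [404.8999938964844, 198.10000610351562], [435.5, 210.89999389648438], [405.5, 282.1000061035156]]
top [312.9 218.8] [102.7  25.3] 17.5 [[260.1000061035156, 215.5], [267.70001220703125, 191.3000030517578], [365.70001220703125, 222.1999969482422], [358.1000061035156, 246.3000030517578]]
top [ 79.1 168.8] [37.4 39.4] 35.0 [[52.400001525878906, 174.1999969482422], [75.0, 141.89999389648438], [105.69999694824219, 163.39999389648438], [83.0999984741211, 195.6999969482422]]
top [393. 137.] [44. 44.] 0.0 [[371.0, 159.0], [371.0, 115.0], [415.0, 115.0], [415.0, 159.0]]
```

View pics/side0z.png

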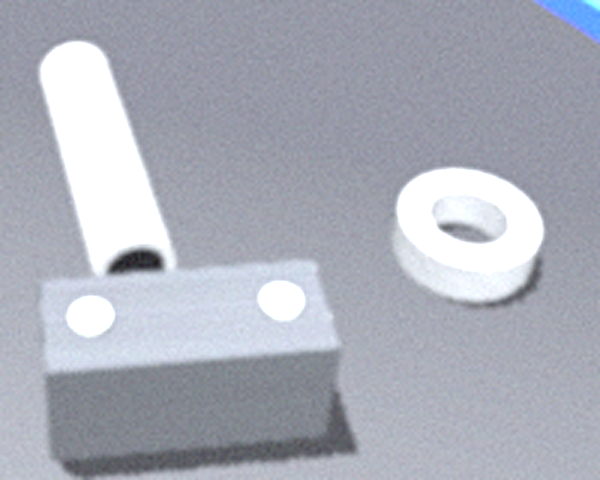

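View pics/top0z.png

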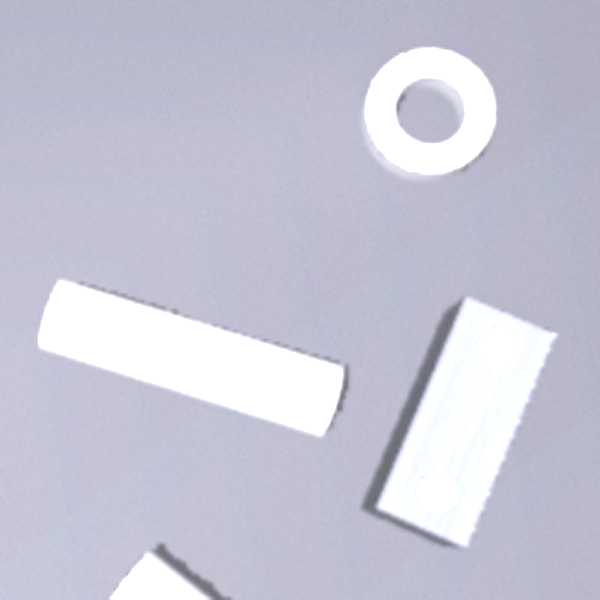

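Run:
```python
from h import *
T=lambda a,b:(a/3+250-.33,b/3+100-.33); S=lambda a,b:(a/3+235-.33,b/3+180-.33)
pairs=dict(faceR=(S(318,262),T(468,297)),faceL=(S(40,282),T(378,507)),backR=(S(340,347),T(557,334)),backL=(S(48,372),T(468,547)),bolt=(S(90,315),T(435,492)))
for k,(s,t) in pairs.items(): print(k,*[np.round(v,4) for v in tri(s,t)], onz("top",t,.09).round(4))
# cylinder: silhouette edges in top -> axis at centre
F=(np.array(T(344,366))+T(325,436))/2; B=(np.array(T(62,280))+T(40,348))/2
f=onz("top",F,.05);b=onz("top",B,.05); print("cyl foot,back",f.round(4),b.round(4),np.linalg.norm(f-b), 'width',np.linalg.norm(onz("top",T(62,280),.05)-onz("top",T(40,348),.05)))
# side: axis line via silhouette edges: at back end (40,75),(108,72) ; foot (95,272),(175,265)
o,d=ray("top",(312.9,218.8))
n1=np.cross(ray("side",S(41,80))[1],ray("side",S(95,268))[1]);n2=np.cross(ray("side",S(108,68))[1],ray("side",S(175,262))[1])
n=n1/np.linalg.norm(n1)+n2/np.linalg.norm(n2); o2=M['side']['T'][:3,3]
t=n@(o2-o)/(n@d); print("axis mid from two views",(o+t*d).round(4))
g=onz("top",(393,137),.055); print("ring",g)
print("short",onz("top",(314.4,311.7),.05))
u=(b-f)/np.linalg.norm(b-f); print("u",u,np.arctan2(u[1],u[0]))
```

```text
faceR [ 0.5609 -0.2175  0.087 ] 0.0017 [ 0.5597 -0.2164  0.09  ]
faceL [ 0.4517 -0.1676  0.0876] 0.0013 [ 0.4522 -0.1675  0.09  ]
backR [ 0.5399 -0.261   0.0886] 0.001 [ 0.5401 -0.2609  0.09  ]
backL [ 0.432  -0.2122  0.0883] 0.0003 [ 0.4322 -0.2119  0.09  ]
bolt [ 0.4597 -0.1963  0.0901] 0.0002 [ 0.4598 -0.1963  0.09  ]
cyl foot,back [ 0.5095 -0.1514  0.05  ] [0.5581 0.0024 0.05  ] 0.16129803894701844 width 0.03956587530396913
axis mid from two views [ 0.534  -0.0736  0.047 ]
ring [ 0.66819768 -0.20666026  0.055     ]
short [ 0.38472104 -0.07451888  0.05      ]
u [0.30122285 0.95355377 0.        ] 1.2648215182074523
```

Heights agree with expectation: stop top measured 0.087–0.090 m (0.090 expected), cylinder axis 0.047 m (0.050 expected), and cylinder length 161 mm. The foot is about 39 mm off the face and the axis is about 7° off the face normal. I'll turn the tool to the cylinder first.

```bash
cat >> h.py <<'E'
from scipy.spatial.transform import Rotation as Rn
def R(s): q=s['orientation']; return Rn.from_quat([q[1],q[2],q[3],q[0]]).as_matrix()
mid=np.array([.5062,-.1925,.03]); ny=np.array([.416,.909,0]); ny/=np.linalg.norm(ny); nx=np.array([ny[1],-ny[0],0])
def st(P): d=np.asarray(P)-mid; return np.array([d@nx,d@ny,d[2]])*1000
def show(target=None,yaw=None):
    s=robot.sense();r=R(s)
    print("t",round(s['time'],2),"pos",s['ee_pos'].round(4),"yawx",round(np.degrees(np.arctan2(r[1,0],r[0,0])),2),"F",s['ft_force'].round(2),"T",s['ft_torque'].round(3),"w",round(s['gripper_width']*85.4,1),"j",s['joint_pos'].round(2),"z",r[:,2].round(3))
    print("tcp in stop mm",st(s['ee_pos']).round(1), "normal in tool",(r.T@ny).round(3))
    if target is not None: print("tool delta mm",(r.T@(np.array(target)-s['ee_pos'])*1000).round(1))
E
python3 -c "
from h import *
show([.551,-.020,.23])"
```

```text
t 0.1 pos [ 0.2033 -0.5105  0.2305] yawx 21.7 F [-0.48  0.38 -0.28] T [0.001 0.071 0.01 ] w 85.2 j [-1.39  0.26  1.54  0.    1.35 -0.2 ] z [-0.     0.002 -1.   ]
tcp in stop mm [-143.1 -415.2  200.5] normal in tool [ 0.723 -0.691  0.001]
tool delta mm [ 504.4 -327.2    1.3]
```

Call:
{"fn": "apply_moves", "kwargs": {"steps": [[[85,0,0,0,-0.148],[85,0,0,0,-0.148],[85,0,0,0,-0.148],[85,0,0,0,-0.148],[85,0,0,0,-0.148],[85,0,0,0,-0.147],[85,0,0,0,0]]]}}

```text
time: 0.8
ee_pos: [0.2029, -0.5082, 0.2269]
orientation: [-0.004, 0.801, 0.599, 0.002]
ft_force: [-0.2, 0.1, -0.1]
gripper_width: 0.993
```

```bash
python3 -c "
from h import *
show([.551,-.020,.18])"
```

```text
t 0.8 pos [ 0.2029 -0.5082  0.2269] yawx 73.58 F [-0.25  0.09 -0.11] T [-0.033  0.023  0.009] w 84.8 j [-1.39  0.26  1.54  0.    1.35 -1.11] z [-0.002  0.009 -1.   ]
tcp in stop mm [-144.4 -413.3  196.9] normal in tool [0.99  0.142 0.008]
tool delta mm [566.2 196.1  50.9]
```

Call:
{"fn": "apply_moves", "kwargs": {"steps": [[[85,46,16,0,0.018],[85,46,16,0,0],[85,46,16,0,0],[85,46,16,0,0],[85,46,16,0,0],[85,46,16,0,0],[85,46,16,0,0],[85,46,16,0,0],[85,46,16,0,0],[85,46,16,0,0],[85,46,16,0,0],[85,46,16,0,0]]]}}

```text
time: 2.0
ee_pos: [0.5693, -0.0402, 0.2278]
orientation: [-0.005, 0.826, 0.564, 0.001]
ft_force: [0.5, -0.7, 0.7]
gripper_width: 0.996
```

```bash
python3 -c "
from h import *
show([.551,-.020,.18])"
```

```text
t 2.0 pos [ 0.5693 -0.0402  0.2278] yawx 68.68 F [ 0.46 -0.67  0.75] T [-0.044 -0.043  0.054] w 85.0 j [-0.27  0.3   1.49  0.01  1.36  0.1 ] z [-0.003  0.009 -1.   ]
tcp in stop mm [ -6.  164.7 197.8] normal in tool [0.998 0.057 0.007]
tool delta mm [ 11.8 -24.1  48. ]
```

Call:
{"fn": "apply_moves", "kwargs": {"steps": [[[85,0,0,0,0],[85,10,-22,20,-0.06],[85,0,0,20,0],[85,0,0,0,0]]]}}

```text
time: 2.4
ee_pos: [0.5546, -0.016, 0.1857]
orientation: [-0.005, 0.809, 0.587, 0.002]
ft_force: [0.3, 0.0, -0.2]
gripper_width: 0.994
```

```bash
python3 -c "
from h import *
show([.551,-.020,.031])"
```

```text
t 2.4 pos [ 0.5546 -0.016   0.1857] yawx 71.95 F [ 0.34  0.02 -0.23] T [ 0.039  0.032 -0.01 ] w 84.9 j [-0.24  0.3   1.59  0.01  1.25  0.08] z [-0.003  0.01  -1.   ]
tcp in stop mm [-29.5 180.7 155.7] normal in tool [0.993 0.114 0.008]
tool delta mm [ -6.3  -1.2 154.6]
```

Call:
{"fn": "apply_moves", "kwargs": {"steps": [[[85,-5,-1,30,-0.01],[85,0,0,30,0],[85,0,0,30,0],[85,0,0,20,0],[85,0,0,0,0],[85,0,0,0,0]]]}}

```text
time: 3.0
ee_pos: [0.5538, -0.0248, 0.0779]
orientation: [-0.002, 0.812, 0.584, 0.003]
ft_force: [-0.7, 0.1, -0.2]
gripper_width: 0.996
```

```bash
python3 -c "
from h import *
show([.551,-.020,.031])
for n in ('side','top'): cv2.imwrite(f'pics/{n}1.png',robot.snapshot(n)[:,:,::-1])"
```

```text
t 3.0 pos [ 0.5538 -0.0248  0.0779] yawx 71.5 F [-0.69  0.12 -0.21] T [ 0.019 -0.041  0.045] w 85.1 j [-0.25  0.41  1.72  0.01  1.    0.07] z [ 0.003  0.008 -1.   ]
tcp in stop mm [-26.5 172.3  47.9] normal in tool [0.994 0.106 0.008]
tool delta mm [ 3.3 -4.2 46.9]
```

View pics/side1.png

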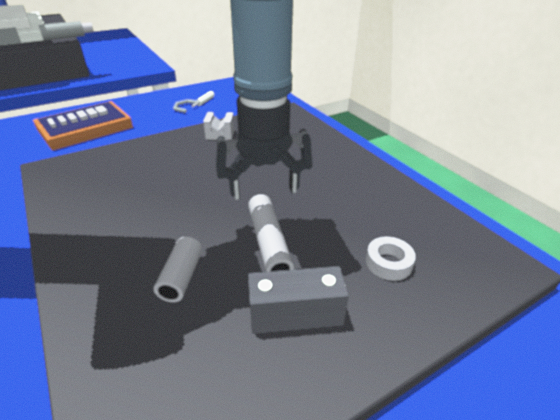

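View pics/top1.png

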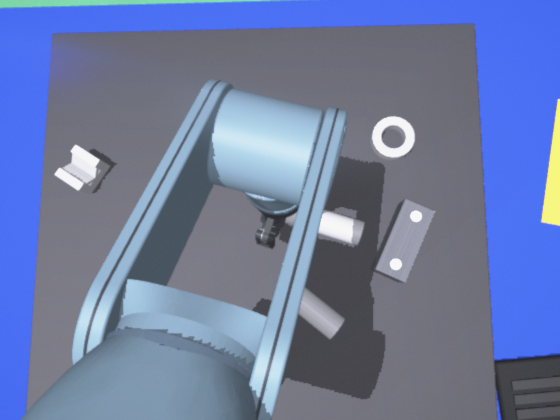

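The side view has the two fingers at (236,193) and (295,188), straddling the cylinder's far end at (260,200). In the top view the arm covers it. I'll descend.

Call:
{"fn": "apply_moves", "kwargs": {"steps": [[[85,2,-4,20,-0.01],[85,1,0,15,0],[85,0,0,8,0],[85,0,0,0,0]]]}}

```text
time: 3.5
ee_pos: [0.5564, -0.0218, 0.0409]
orientation: [0.003, 0.809, 0.588, 0.008]
ft_force: [-0.5, 0.4, -0.3]
gripper_width: 0.996
```

```bash
python3 -c "
from h import *
show([.551,-.020,.031])"
```

```text
t 3.5 pos [ 0.5564 -0.0218  0.0409] yawx 72.03 F [-0.52  0.38 -0.33] T [ 0.012 -0.022  0.012] w 85.1 j [-0.24  0.46  1.76  0.01  0.91  0.06] z [ 0.016  0.004 -1.   ]
tcp in stop mm [-25.4 176.1  10.9] normal in tool [0.993 0.115 0.011]
tool delta mm [-0.  -5.8  9.8]
```

Call:
{"fn": "apply_moves", "kwargs": {"steps": [[[85,0,-8,8,0],[85,0,0,4,0],[85,0,0,0,0]]]}}

```text
time: 3.8
ee_pos: [0.5499, -0.0196, 0.0302]
orientation: [0.004, 0.809, 0.588, 0.009]
ft_force: [-0.1, 0.7, -0.6]
gripper_width: 0.997
```

```bash
python3 -c "
from h import *
show([.551,-.020,.031])"
```

```text
t 3.8 pos [ 0.5499 -0.0196  0.0302] yawx 72.02 F [-0.13  0.68 -0.6 ] T [ 0.025 -0.075  0.028] w 85.1 j [-0.24  0.46  1.79  0.01  0.87  0.06] z [ 0.019  0.003 -1.   ]
tcp in stop mm [-32.2 175.4   0.2] normal in tool [0.993 0.115 0.011]
tool delta mm [-0.1  1.2 -0.8]
```

Call:
{"fn": "apply_moves", "kwargs": {"steps": [[[60,0,0,-1,0],[38,0,0,0,0],[38,0,0,0,0],[38,0,0,0,0],[38,0,0,0,0],[38,0,0,0,0]]]}}

```text
time: 4.4
ee_pos: [0.5506, -0.0198, 0.0323]
orientation: [0.005, 0.809, 0.588, 0.009]
ft_force: [-0.5, 0.2, -0.5]
gripper_width: 0.457
```

```bash
python3 -c "
from h import *
show([.551,-.020,.031])"
```

```text
t 4.4 pos [ 0.5506 -0.0198  0.0323] yawx 72.03 F [-0.55  0.24 -0.54] T [-0.024  0.028  0.091] w 39.0 j [-0.24  0.46  1.79  0.01  0.87  0.06] z [ 0.021  0.003 -1.   ]
tcp in stop mm [-31.5 175.5   2.3] normal in tool [0.993 0.115 0.011]
tool delta mm [-0.1  0.4  1.4]
```

Call:
{"fn": "apply_moves", "kwargs": {"steps": [[[38,-10,0,0,0],[38,-10,0,0,0],[38,-8,0,0,0],[38,0,0,0,0]]]}}

```text
time: 4.8
ee_pos: [0.5427, -0.045, 0.0324]
orientation: [0.004, 0.809, 0.588, 0.011]
ft_force: [-0.6, -1.9, -0.9]
gripper_width: 0.454
```

```bash
python3 -c "
from h import *
show([.551,-.020,.031])
for n in ('side',): cv2.imwrite(f'pics/{n}2.png',cv2.resize(robot.snapshot(n)[120:330,150:430,::-1],None,fx=2.8,fy=2.8))"
```

```text
t 4.8 pos [ 0.5427 -0.045   0.0324] yawx 72.03 F [-0.6  -1.86 -0.89] T [-0.422  0.155  0.05 ] w 38.8 j [-0.3   0.45  1.8   0.02  0.87  0.01] z [ 0.023  0.006 -1.   ]
tcp in stop mm [-28.2 149.3   2.4] normal in tool [0.993 0.115 0.015]
tool delta mm [26.3  0.2  1.7]
```

View pics/side2.png

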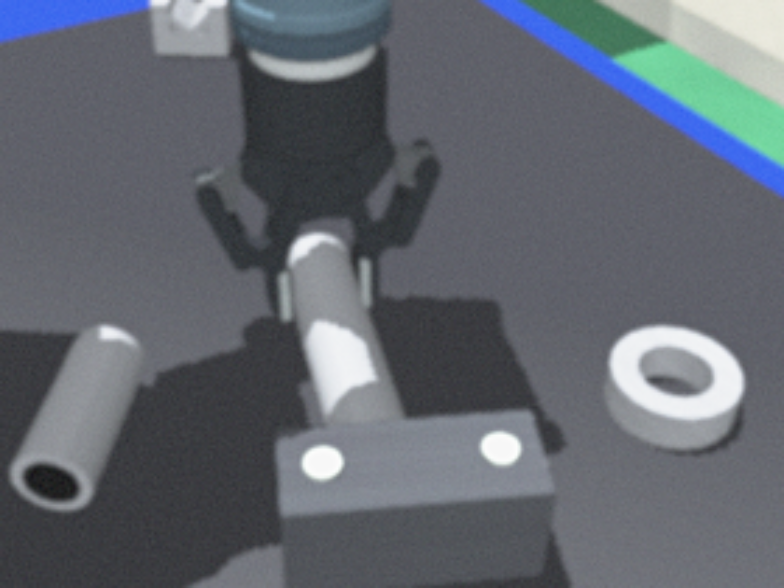

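The cylinder is gripped and following the tool; its foot edge is near (360,420) in the zoomed view, close behind the stop. I'll push the remaining 10 mm or so gently.

Call:
{"fn": "apply_moves", "kwargs": {"steps": [[[38,-5,0,0,0],[38,-4,0,0,0],[38,-3,0,0,0]]]}}

```text
time: 5.15
ee_pos: [0.5396, -0.0548, 0.0324]
orientation: [0.004, 0.809, 0.588, 0.013]
ft_force: [6.0, 15.8, -0.7]
gripper_width: 0.451
```

Call:
{"fn": "apply_moves", "kwargs": {"steps": [[[38,-3,0,0,0],[38,-3,0,0,0]]]}}

```text
time: 5.35
ee_pos: [0.5399, -0.0549, 0.0324]
orientation: [0.001, 0.81, 0.586, 0.017]
ft_force: [7.5, 16.9, -0.9]
gripper_width: 0.453
```

```bash
python3 -c "
from h import *
show([.551,-.020,.031])"
```

```text
t 5.35 pos [ 0.5399 -0.0549  0.0324] yawx 71.82 F [ 7.47 16.9  -0.86] T [ 2.495 -0.983  0.182] w 38.7 j [-0.32  0.45  1.81  0.04  0.86 -0.03] z [ 0.03   0.018 -0.999]
tcp in stop mm [-26.6 139.2   2.4] normal in tool [0.993 0.111 0.029]
tool delta mm [36.5 -0.4  2.3]
```

Contact made at about 18 N with 36.5 mm of travel, as predicted. Now a first lift to about 12° to see whether the cylinder swings.

Call:
{"fn": "apply_moves", "kwargs": {"steps": [[[38,1,0,-10,0],[38,0,0,-10,0],[38,0,0,-8,0],[38,0,0,0,0]]]}}

```text
time: 5.75
ee_pos: [0.5363, -0.054, 0.0588]
orientation: [-0.001, 0.81, 0.587, 0.015]
ft_force: [1.0, 1.9, -6.3]
gripper_width: 0.458
```

```bash
python3 -c "
from h import *
show([.551,-.020,.031])
for n in ('side',): cv2.imwrite(f'pics/{n}3.png',cv2.resize(robot.snapshot(n)[120:330,150:430,::-1],None,fx=2.8,fy=2.8))"
```

```text
t 5.75 pos [ 0.5363 -0.054   0.0588] yawx 71.86 F [ 0.98  1.92 -6.27] T [ 0.394 -0.242  0.115] w 39.1 j [-0.32  0.41  1.79  0.03  0.93 -0.03] z [ 0.022  0.02  -1.   ]
tcp in stop mm [-30.3 138.5  28.8] normal in tool [0.993 0.112 0.027]
tool delta mm [36.1  2.9 28.8]
```

View pics/side3.png

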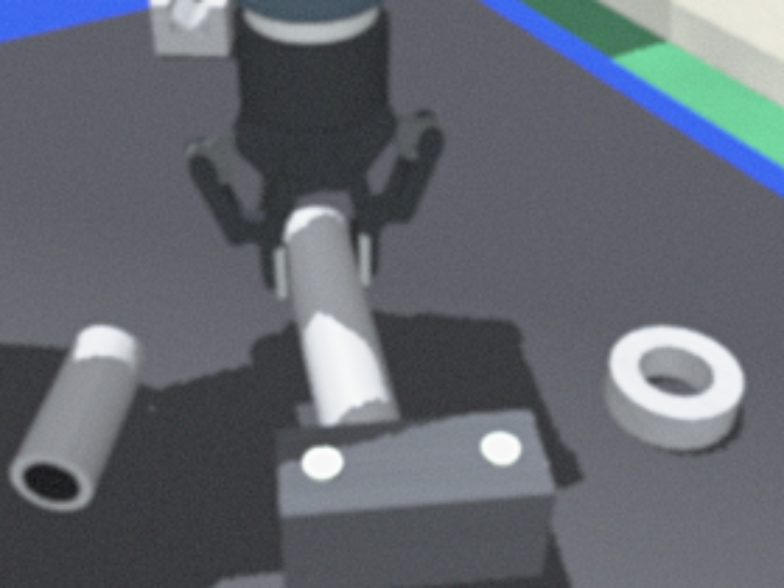

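Force and moment readings (6 N vertical, about 0.15 N·m left at the hinge) mean the foot is still supported, so it does swing. Next I'll work out the arc.

```bash
cat >> h.py <<'E'
P0=np.array([.5397,-.0549,.0324]); u=np.array([.306,.952,0]); 
def arc(th,s=137,c=0):
    t=np.radians(th); return P0+((20*np.sin(t)+s*np.cos(t)+c-s)*u+np.array([0,0,20*np.cos(t)+s*np.sin(t)-20]))/1000
def plan(ths,cs):
    s=robot.sense();r=R(s);p=s['ee_pos']
    for th,c in zip(ths,cs):
        q=arc(th,c=c); print(th,(r.T@(q-p)*1000).round(1)); p=q
E
python3 -c "
from h import *
plan([14,18,22,26,30,34,38,42,46],[1,1,1.5,2,2,2.5,2.5,3,3])"
```

```text
14 [ 2.1  3.7 -6.5]
18 [-1.1  0.1 -8.8]
22 [-1.2  0.1 -8.5]
26 [-1.9  0.1 -8.2]
30 [-3.1  0.1 -7.9]
34 [-3.2  0.1 -7.5]
38 [-4.3  0.1 -7. ]
42 [-4.4  0.1 -6.5]
46 [-5.5  0.1 -6.1]
```

Call:
{"fn": "apply_moves", "kwargs": {"steps": [[[38,1,2,-7,0],[38,-1,1,-9,0],[38,-1,0,-9,0],[38,-2,0,-8,0],[38,-3,0,-8,0],[38,0,0,0,0]]]}}

```text
time: 6.4
ee_pos: [0.535, -0.0627, 0.1019]
orientation: [-0.002, 0.81, 0.586, 0.014]
ft_force: [1.1, -0.2, -7.4]
gripper_width: 0.451
```

```bash
python3 -c "
from h import *
show()
plan([30,34,38,42,46],[2,2.5,2.5,3,3])
for n in ('side',): cv2.imwrite(f'pics/{n}4.png',cv2.resize(robot.snapshot(n)[120:330,150:430,::-1],None,fx=2.8,fy=2.8))"
```

```text
t 6.4 pos [ 0.535  -0.0627  0.1019] yawx 71.81 F [ 1.12 -0.23 -7.42] T [ 0.306 -0.141 -0.01 ] w 38.5 j [-0.34  0.35  1.75  0.03  1.03 -0.04] z [ 0.019  0.02  -1.   ]
tcp in stop mm [-27.8 130.   71.9] normal in tool [0.993 0.111 0.026]
30 [2.4 2.  3.7]
34 [-3.2  0.1 -7.5]
38 [-4.3  0.1 -7. ]
42 [-4.4  0.1 -6.5]
46 [-5.5  0.1 -6. ]
```

View pics/side4.png

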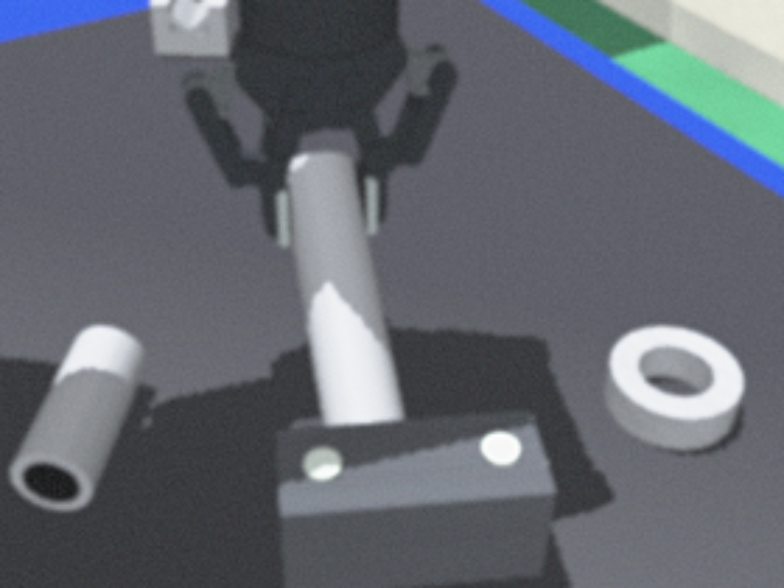

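```bash
python3 -c "
from h import *
s=robot.sense(); piv=s['ee_pos']-R(s)[:,2]*.0176
print(piv)
for th in (5,10,15,20,25,30,35):
    t=np.radians(th); a=np.cos(t)*u+np.array([0,0,np.sin(t)]); p=-np.sin(t)*u+np.array([0,0,np.cos(t)])
    f=piv-.137*a; b=piv+.023*a
    z=lambda P:((proj('side',P)-[150,120])*2.8).round(0)
    print(th,'foot z above plate low rim',round((f-p*.02)[2]-.03,4),'top rim foot',z(f+p*.02),st(f+p*.02)[:2].round(), 'back top',z(b+p*.02),'back bot',z(b-p*.02),'len', np.linalg.norm(z(f+p*.02)-z(b+p*.02)))
"
```

```text
[ 0.53437573 -0.06276555  0.11888318]
5 foot z above plate low rim 0.057 top rim foot [383. 373.] [-12.  -8.] back top [314. 151.] back bot [314. 207.] len 232.47580519271247
10 foot z above plate low rim 0.0454 top rim foot [383. 393.] [-12.  -8.] back top [315. 150.] back bot [314. 203.] len 252.33509466580347
15 foot z above plate low rim 0.0341 top rim foot [382. 410.] [-12.  -7.] back top [315. 150.] back bot [313. 198.] len 268.4939477902621
20 foot z above plate low rim 0.0232 top rim foot [380. 425.] [-12.  -5.] back top [316. 150.] back bot [313. 193.] len 282.349074728429
25 foot z above plate low rim 0.0129 top rim foot [378. 438.] [-13.  -2.] back top [317. 150.] back bot [312. 189.] len 294.3891981714003
30 foot z above plate low rim 0.0031 top rim foot [376. 448.] [-13.   2.] back top [318. 151.] back bot [312. 184.] len 302.61031046545656
35 foot z above plate low rim -0.0061 top rim foot [373. 456.] [-14.   7.] back top [319. 153.] back bot [312. 180.] len 307.77426793024785
```

```bash
python3 -c "
from h import *
im=robot.snapshot('top')[:,:,::-1]; cv2.imwrite('pics/top5.png',cv2.resize(im[120:300,250:450],None,fx=4,fy=3.3*1.2121212))
s=robot.sense(); piv=s['ee_pos']-R(s)[:,2]*.0176
for th in (10,20,25,30):
    t=np.radians(th); a=np.cos(t)*u+np.array([0,0,np.sin(t)]); p=-np.sin(t)*u+np.array([0,0,np.cos(t)])
    f=piv-.137*a
    z=lambda P:((proj('top',P)-[250,120])*4).round(0)
    print(th,z(f+.02*p),z(f-.02*p))
"
```

```text
10 [582. 487.] [546. 488.]
20 [563. 488.] [514. 484.]
25 [551. 488.] [496. 481.]
30 [536. 487.] [476. 478.]
```

View pics/top5.png

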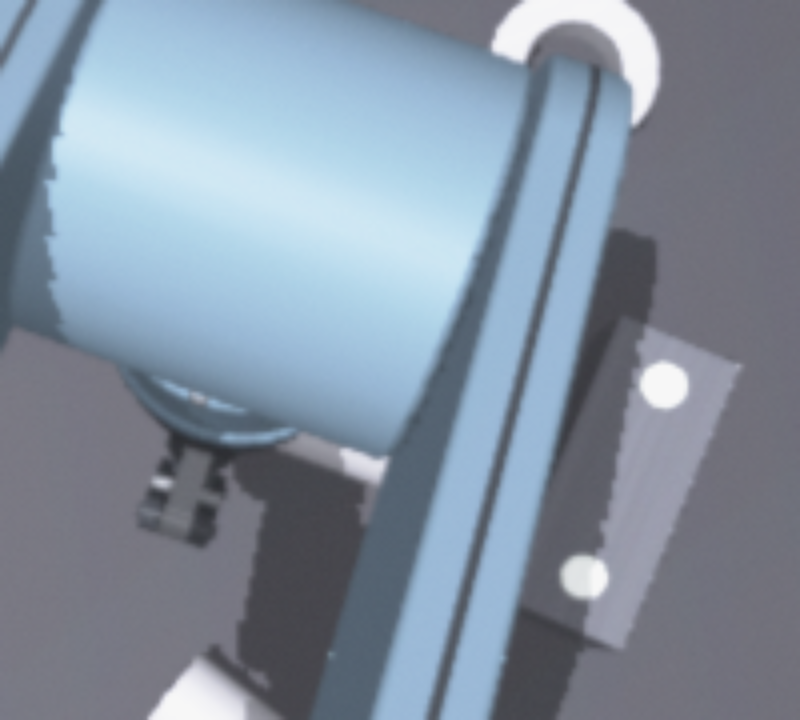

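The top view shows only the stop at (640,480); the arm hides the foot, which must be beyond 25° or it would show at (563,488). The hinge torque is close to its limit, so I'll relax the grip a little.

Call:
{"fn": "apply_moves", "kwargs": {"steps": [[[39.5,0,1,2,0],[39.5,0,0,0,0]]]}}

```text
time: 6.7
ee_pos: [0.535, -0.0619, 0.0986]
orientation: [-0.004, 0.81, 0.586, 0.013]
ft_force: [-0.6, -0.3, -4.8]
gripper_width: 0.461
```

```bash
python3 -c "
from h import *
show()
plan([30,34,38,42,46],[2,2.5,2.5,3,3])"
```

```text
t 6.7 pos [ 0.535  -0.0619  0.0986] yawx 71.8 F [-0.59 -0.35 -4.83] T [-0.027  0.097 -0.059] w 39.4 j [-0.34  0.36  1.75  0.03  1.02 -0.04] z [ 0.017  0.022 -1.   ]
tcp in stop mm [-28.1 130.8  68.6] normal in tool [0.993 0.111 0.027]
30 [1.7 2.3 0.4]
34 [-3.2  0.1 -7.5]
38 [-4.3  0.1 -7. ]
42 [-4.4  0.1 -6.5]
46 [-5.5  0.1 -6.1]
```

With a 39.5 mm command the hinge torque is about zero and the force is 4.8 N, so the cylinder swings freely with its foot down. Continuing to 46° like this.

Call:
{"fn": "apply_moves", "kwargs": {"steps": [[[39.4,-2,1,-7,0],[39.4,-4,1,-7,0],[39.4,-5,0,-7,0],[39.4,-5,0,-6,0],[39.4,0,0,0,0]]]}}

```text
time: 7.2
ee_pos: [0.5309, -0.0806, 0.127]
orientation: [-0.004, 0.81, 0.587, 0.012]
ft_force: [0.1, 1.0, -6.1]
gripper_width: 0.465
```

```bash
python3 -c "
from h import *
show()
plan([46,50,54,58,62,66,70],[3,3,3.5,3.5,4,4,4])
for n in ('side',): cv2.imwrite(f'pics/{n}6.png',cv2.resize(robot.snapshot(n)[100:330,150:430,::-1],None,fx=2.6,fy=2.6))"
```

```text
t 7.2 pos [ 0.5309 -0.0806  0.127 ] yawx 71.85 F [ 0.07  1.03 -6.05] T [ 0.06   0.06  -0.023] w 39.7 j [-0.37  0.32  1.72  0.03  1.09 -0.07] z [ 0.016  0.02  -1.   ]
tcp in stop mm [-24.1 112.   97. ] normal in tool [0.993 0.112 0.025]
46 [2.7 0.5 2.2]
50 [-6.   0.1 -5.5]
54 [-6.1  0.1 -4.9]
58 [-7.   0.1 -4.4]
62 [-7.   0.1 -3.7]
66 [-7.9  0.1 -3.1]
70 [-8.3  0.1 -2.5]
```

View pics/side6.png

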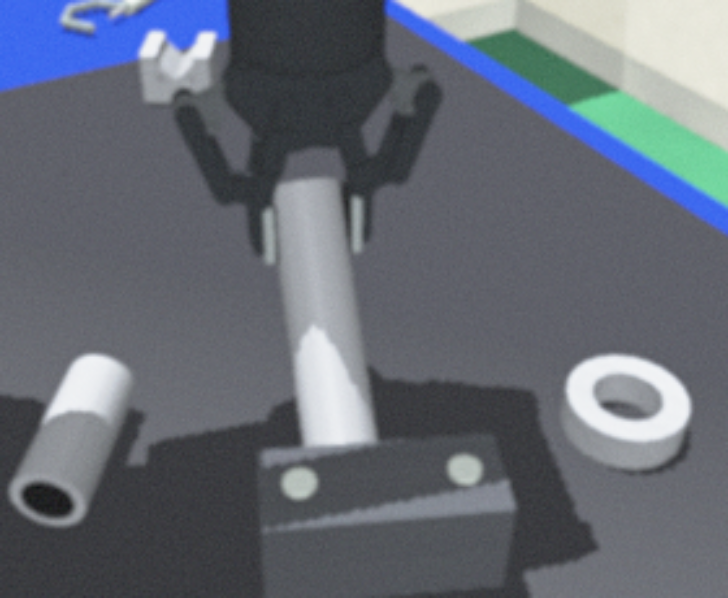

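The side view shows the cylinder at roughly 45°, its end at (310,180) and the foot hidden behind the stop at (340,440). Continuing.

Call:
{"fn": "apply_moves", "kwargs": {"steps": [[[39.3,-4,0,-4,0],[39.3,-6,0,-4,0],[39.3,-7,0,-4,0],[39.3,-7,0,-3,0],[39.3,0,0,0,0]]]}}

```text
time: 7.75
ee_pos: [0.5226, -0.105, 0.1425]
orientation: [-0.004, 0.81, 0.587, 0.013]
ft_force: [-0.6, -0.2, -4.8]
gripper_width: 0.464
```

```bash
python3 -c "
from h import *
show()
plan([62,66,70,74,78,82,86,90],[4,4,4,4,4,4,4,4])"
```

```text
t 7.75 pos [ 0.5226 -0.105   0.1425] yawx 71.86 F [-0.61 -0.21 -4.76] T [0.069 0.073 0.038] w 39.7 j [-0.43  0.3   1.71  0.03  1.13 -0.12] z [ 0.016  0.021 -1.   ]
tcp in stop mm [-21.5  86.4 112.5] normal in tool [0.993 0.112 0.026]
62 [ 1.9  1.  -0.2]
66 [-7.9  0.1 -3.1]
70 [-8.3  0.1 -2.5]
74 [-8.6  0.1 -1.8]
78 [-8.9  0.1 -1.2]
82 [-9.2  0.1 -0.5]
86 [-9.4  0.1  0.2]
90 [-9.5  0.   0.8]
```

Call:
{"fn": "apply_moves", "kwargs": {"steps": [[[39.3,-5,0,-3,0],[39.3,-8,0,-2,0],[39.3,-8,0,-2,0],[39.3,-8,0,-1,0],[39.3,0,0,0,0]]]}}

```text
time: 8.25
ee_pos: [0.5135, -0.1346, 0.1516]
orientation: [-0.003, 0.81, 0.587, 0.014]
ft_force: [-1.7, -0.4, -4.4]
gripper_width: 0.465
```

```bash
python3 -c "
from h import *
show()
plan([78,82,86,90],[4,4,4,4])
for n in ('side',): cv2.imwrite(f'pics/{n}7.png',cv2.resize(robot.snapshot(n)[100:330,150:430,::-1],None,fx=2.6,fy=2.6))"
```

```text
t 8.25 pos [ 0.5135 -0.1346  0.1516] yawx 71.85 F [-1.73 -0.44 -4.44] T [ 0.064  0.103 -0.006] w 39.7 j [-0.49  0.29  1.71  0.03  1.14 -0.18] z [ 0.019  0.022 -1.   ]
tcp in stop mm [-17.5  55.7 121.6] normal in tool [0.993 0.112 0.027]
78 [-1.1  0.6  1.1]
82 [-9.2  0.1 -0.5]
86 [-9.4  0.1  0.1]
90 [-9.5  0.   0.8]
```

View pics/side7.png

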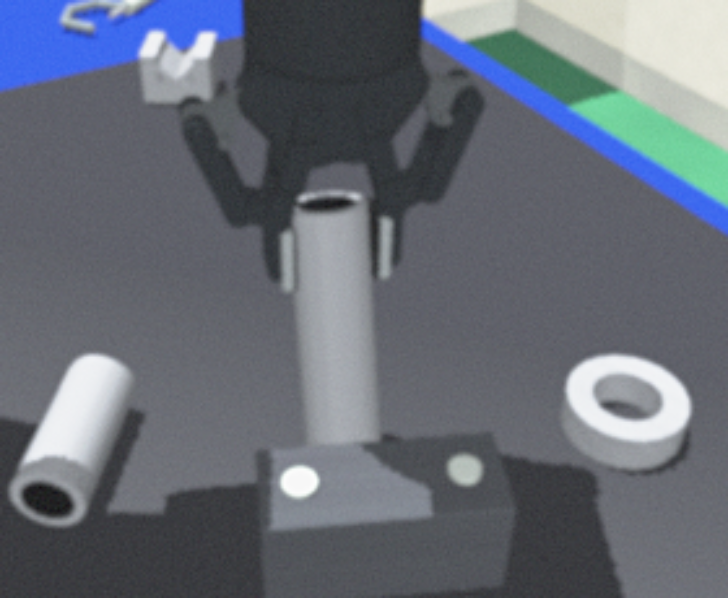

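The side view shows the bore in the top end at (330,203), about 76° up, with the foot behind the stop at (342,440). Moving to near vertical.

Call:
{"fn": "apply_moves", "kwargs": {"steps": [[[39.3,-9,0,0,0],[39.3,-8,0,0,0],[39.3,0,0,0,0]]]}}

```text
time: 8.6
ee_pos: [0.5087, -0.151, 0.1524]
orientation: [-0.003, 0.81, 0.587, 0.015]
ft_force: [-1.2, 1.0, -1.5]
gripper_width: 0.463
```

```bash
python3 -c "
from h import *
show()
plan([86,90],[4,4,4,4])"
```

```text
t 8.6 pos [ 0.5087 -0.151   0.1524] yawx 71.88 F [-1.22  1.   -1.48] T [0.182 0.217 0.04 ] w 39.6 j [-0.52  0.28  1.71  0.03  1.14 -0.22] z [ 0.021  0.022 -1.   ]
tcp in stop mm [-15.   38.7 122.4] normal in tool [0.993 0.112 0.028]
86 [-2.5  0.1  1.9]
90 [-9.5  0.   0.8]
```

Call:
{"fn": "apply_moves", "kwargs": {"steps": [[[39.3,-6,0,0,0],[39.3,-4,0,1,0],[39.3,0,0,0,0]]]}}

```text
time: 8.9
ee_pos: [0.5056, -0.1615, 0.1519]
orientation: [-0.002, 0.81, 0.587, 0.015]
ft_force: [-1.0, 1.1, -1.1]
gripper_width: 0.462
```

```bash
python3 -c "
from h import *
show()
plan([90],[4,4,4,4])
for n in ('side',): cv2.imwrite(f'pics/{n}8.png',cv2.resize(robot.snapshot(n)[130:330,200:400,::-1],None,fx=3,fy=3))
cv2.imwrite('pics/top8.png',robot.snapshot('top')[:,:,::-1])"
```

```text
t 8.9 pos [ 0.5056 -0.1615  0.1519] yawx 71.88 F [-0.95  1.14 -1.11] T [0.323 0.232 0.025] w 39.5 j [-0.54  0.28  1.71  0.03  1.14 -0.24] z [ 0.022  0.021 -1.   ]
tcp in stop mm [-13.5  28.  121.9] normal in tool [0.993 0.112 0.028]
90 [-1.2 -0.2  2.5]
```

View pics/side8.png

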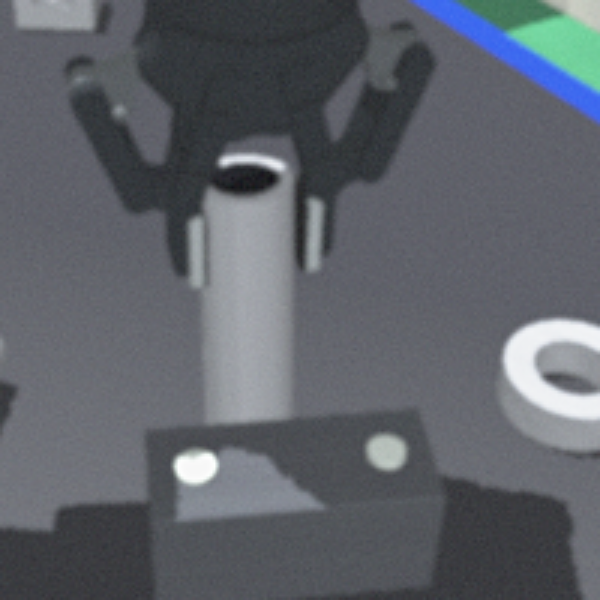

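View pics/top8.png

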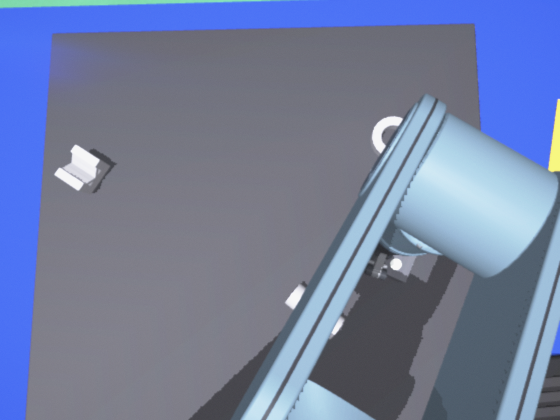

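```bash
python3 -c "
from h import *
c=(np.array([248,174])/3+[200,130]); P=onz('side',c,.19); print('top centre',P,st(P))
s=robot.sense(); print('pivot',st(s['ee_pos']-R(s)[:,2]*.0176))
B=P.copy(); 
for z in (.19,.15,.11): B[2]=z; print(((proj('side',B)-[200,130])*3).round(1))
"
```

```text
top centre [ 0.51172983 -0.15015677  0.19      ] [-12.59234008  40.80393411 160.        ]
pivot [-13.6767134   27.74548949 139.44841013]
[248. 174.]
[246.8 251. ]
[245.7 320.8]
```

```bash
python3 -c "
from h import *
im=robot.snapshot('side')[:,:,::-1]; c=im[165:225,240:320]; c=np.clip(c.astype(float)*1.5,0,255).astype('uint8')
cv2.imwrite('pics/z9.png',cv2.resize(c,None,fx=9,fy=9,interpolation=cv2.INTER_CUBIC))
s=robot.sense();p=st(s['ee_pos'])
for y in (24,28,32,36,40): 
  P=mid+nx*(-.0135)+ny*y/1000+np.array([0,0,.16]); print(y,((proj('side',P)-[240,165])*9).round(0), [((proj('side',P+ny*k)-[240,165])*9).round(0) for k in(.02,-.02)])
"
```

```text
24 [391. 280.] [array([375., 194.]), array([409., 373.])]
28 [388. 262.] [array([372., 177.]), array([405., 354.])]
32 [385. 245.] [array([368., 161.]), array([402., 335.])]
36 [381. 228.] [array([365., 145.]), array([398., 316.])]
40 [378. 211.] [array([362., 129.]), array([395., 298.])]
```

View pics/z9.png

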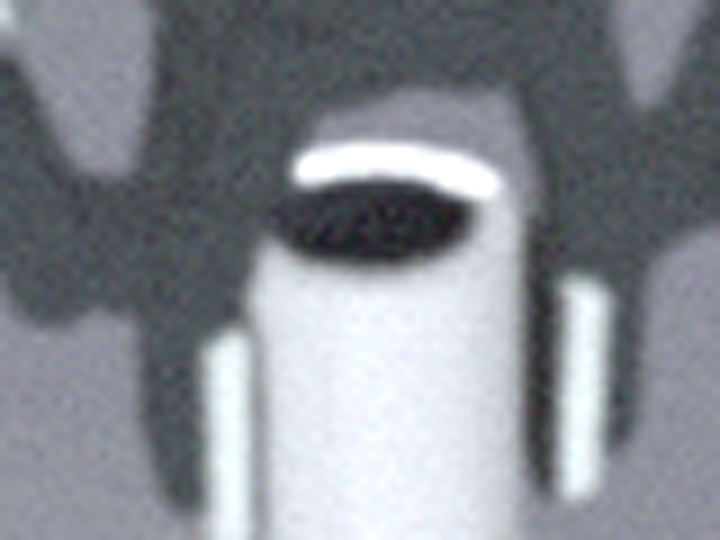

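The zoomed view has the top bore at (375,222), which casts to about y = 37 mm at z = 0.19. That is beyond the 28 mm of the TCP, so the cylinder seems to lean a few degrees away from the stop. I'll nudge it towards the stop and watch the force.

Call:
{"fn": "apply_moves", "kwargs": {"steps": [[[39.3,-4,0,0,0],[39.3,-3,0,0,0],[39.3,0,0,0,0]]]}}

```text
time: 9.35
ee_pos: [0.5035, -0.1677, 0.1513]
orientation: [-0.003, 0.809, 0.587, 0.015]
ft_force: [0.4, 0.9, 2.1]
gripper_width: 0.463
```

```bash
python3 -c "
from h import *
show()
im=robot.snapshot('side')[:,:,::-1]; c=im[165:225,240:320]; c=np.clip(c.astype(float)*1.5,0,255).astype('uint8')
cv2.imwrite('pics/z10.png',cv2.resize(c,None,fx=9,fy=9,interpolation=cv2.INTER_CUBIC))
"
```

```text
t 9.35 pos [ 0.5035 -0.1677  0.1513] yawx 71.94 F [0.38 0.92 2.13] T [ 0.417  0.162 -0.007] w 39.5 j [-0.55  0.28  1.71  0.03  1.14 -0.25] z [ 0.022  0.022 -1.   ]
tcp in stop mm [-12.8  21.4 121.3] normal in tool [0.993 0.113 0.029]
```

View pics/z10.png

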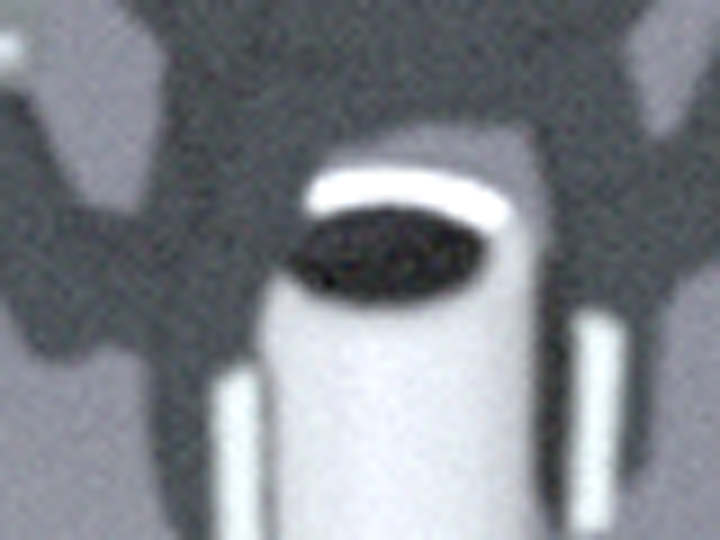

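```bash
cat >> h.py <<'E'
def bore(k=6):
    im=np.mean([cv2.cvtColor(robot.snapshot('side'),cv2.COLOR_RGB2GRAY).astype(float) for _ in range(2)],0)
    c=cv2.resize(im[165:225,240:320],None,fx=k,fy=k,interpolation=cv2.INTER_CUBIC)
    m=(c<40).astype('uint8'); cs,_=cv2.findContours(m,cv2.RETR_EXTERNAL,cv2.CHAIN_APPROX_NONE)
    cs=[q for q in cs if 300*k*k/36<cv2.contourArea(q)]
    for q in cs:
        e=cv2.fitEllipse(q); ctr=np.array(e[0])/k+[240,165]; print("bore",ctr.round(1),np.array(e[1]).round(1)/k,round(e[2]), "ratio",round(min(e[1])/max(e[1]),3),"area",cv2.contourArea(q)/k/k, st(onz('side',ctr,.19)).round(1))
        return ctr
def expect(P,tilt):
    # horizontal disc tilted by rad toward +ny
    a=ny*np.sin(tilt)+np.array([0,0,np.cos(tilt)]); e1=nx; e2=np.cross(a,e1)
    pts=np.array([proj('side',P+.014*(np.cos(t)*e1+np.sin(t)*e2)) for t in np.linspace(0,6.28,60)],np.float32)
    e=cv2.fitEllipse(pts); return round(min(e[1])/max(e[1]),3), np.round(e[1],1)
E
python3 -c "
from h import *
bore()
P=mid+nx*-.013+ny*.03+np.array([0,0,.16])
for d in (-5,0,5,10,15): print(d,expect(P,np.radians(d)))
"
```

```text
bore [301.4 207. ] [ 1.48333333 11.55      ] 3 ratio 0.128 area 10.555555555555555 [  4.5   1.1 160. ]
-5 (0.651, array([15.2, 23.4]))
0 (0.583, array([13.7, 23.4]))
5 (0.51, array([12. , 23.4]))
10 (0.434, array([10.2, 23.4]))
15 (0.354, array([ 8.3, 23.4]))
```

```bash
sed -i 's/    for q in cs:/    cs=[q for q in cs if abs(q[:,0,0].mean()\/k-42)<8 and abs(q[:,0,1].mean()\/k-27)<15]\n    for q in cs:/; s/(c<40)/(c<thr)/; s/def bore(k=6)/def bore(thr,k=6)/' h.py
python3 -c "
from h import *
for t in (30,45,60): bore(t)
"
```

```text
bore [288.8 193.4] [4.86666667 7.45      ] 45 ratio 0.654 area 17.25 [ -6.5  28.9 160. ]
bore [282.5 193.2] [ 9.11666667 20.96666667] 89 ratio 0.435 area 148.84722222222223 [-14.  30. 160.]
bore [280.6 191.5] [59.23333333 74.6       ] 86 ratio 0.794 area 2071.972222222222 [-15.9  33.8 160. ]
```

The bore ratio of about 0.45–0.5, against 0.58 for upright, and a top centre at y ≈ 30 mm mean a lean of about 5° remains. Continuing.

Call:
{"fn": "apply_moves", "kwargs": {"steps": [[[39.4,-4,0,-1,0],[39.4,-3,0,0,0],[39.4,0,0,0,0]]]}}

```text
time: 10.1
ee_pos: [0.5009, -0.1738, 0.1509]
orientation: [-0.004, 0.809, 0.587, 0.015]
ft_force: [0.6, 0.2, -0.5]
gripper_width: 0.464
```

```bash
python3 -c "
from h import *
show()
for t in (40,45,50): bore(t)
im=robot.snapshot('side')[:,:,::-1]; c=im[165:225,240:320]; c=np.clip(c.astype(float)*1.5,0,255).astype('uint8')
cv2.imwrite('pics/z11.png',cv2.resize(c,None,fx=9,fy=9,interpolation=cv2.INTER_CUBIC))
"
```

```text
t 10.1 pos [ 0.5009 -0.1738  0.1509] yawx 71.96 F [ 0.55  0.17 -0.46] T [0.368 0.009 0.057] w 39.6 j [-0.57  0.29  1.71  0.03  1.14 -0.26] z [ 0.02   0.024 -1.   ]
tcp in stop mm [-12.6  14.8 120.9] normal in tool [0.993 0.114 0.03 ]
bore [284.  197.3] [ 9.8        19.86666667] 85 ratio 0.493 area 142.5 [-13.1  21.6 160. ]
bore [283.4 197.1] [10.4        21.06666667] 89 ratio 0.494 area 170.75 [-13.8  22.1 160. ]
bore [283. 197.] [10.56666667 22.9       ] 90 ratio 0.462 area 184.01388888888889 [-14.3  22.3 160. ]
```

View pics/z11.png

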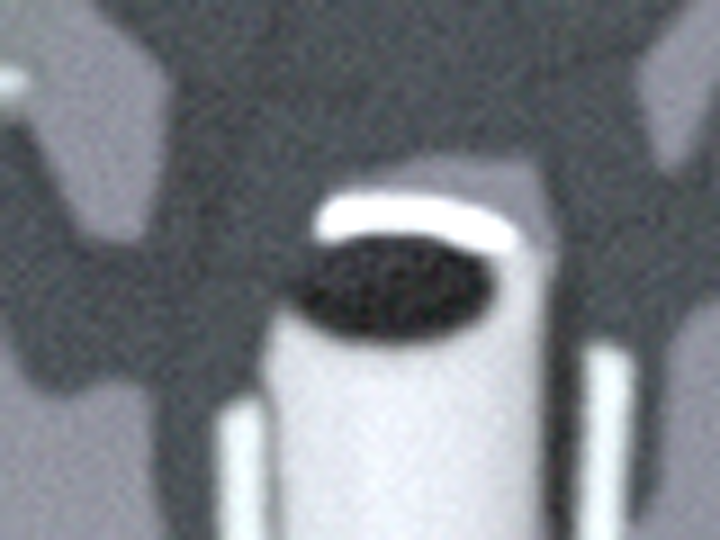

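The bore now sits at (395,290) in the zoom with ratio about 0.56 (0.58 is upright), and the top centre is at y ≈ 22 mm. One more small nudge, then I'll check.

Call:
{"fn": "apply_moves", "kwargs": {"steps": [[[39.6,-3,0,0,0],[39.6,0,0,0,0]]]}}

```text
time: 10.65
ee_pos: [0.5, -0.1763, 0.1507]
orientation: [-0.004, 0.809, 0.588, 0.015]
ft_force: [0.7, 0.4, -3.4]
gripper_width: 0.464
```

```bash
python3 -c "
from h import *
show()
for t in (40,45,50): bore(t)
"
```

```text
t 10.65 pos [ 0.5    -0.1763  0.1507] yawx 72.01 F [ 0.65  0.35 -3.42] T [ 0.099 -0.117 -0.042] w 39.6 j [-0.57  0.29  1.71  0.03  1.14 -0.27] z [ 0.02   0.024 -1.   ]
tcp in stop mm [-12.4  12.2 120.7] normal in tool [0.993 0.115 0.03 ]
bore [284.6 198.9] [10.03333333 19.96666667] 85 ratio 0.503 area 146.65277777777777 [-12.9  18.4 160. ]
bore [283.9 198.7] [10.95       20.96666667] 89 ratio 0.522 area 178.9722222222222 [-13.5  18.9 160. ]
bore [283.7 198.6] [11.2        21.91666667] 91 ratio 0.512 area 191.41666666666666 [-13.8  19.1 160. ]
```

The hinge moment has relaxed. I'll release it slowly.

Call:
{"fn": "apply_moves", "kwargs": {"steps": [[[40.3,0,0,0,0],[41,0,0,0,0],[42,0,0,0,0],[44,0,0,0,0],[44,0,0,0,0]]]}}

```text
time: 11.45
ee_pos: [0.5011, -0.1773, 0.1527]
orientation: [-0.001, 0.809, 0.588, 0.016]
ft_force: [0.5, 0.3, 0.7]
gripper_width: 0.518
```

```bash
python3 -c "
from h import *
show()
for t in (40,45,50): bore(t)
im=robot.snapshot('side')[:,:,::-1]; c=im[165:285,240:340]; c=np.clip(c.astype(float)*1.5,0,255).astype('uint8')
cv2.imwrite('pics/z12.png',cv2.resize(c,None,fx=5,fy=5,interpolation=cv2.INTER_CUBIC))
"
```

```text
t 11.45 pos [ 0.5011 -0.1773  0.1527] yawx 72.03 F [0.47 0.35 0.7 ] T [-0.039  0.01  -0.013] w 44.2 j [-0.57  0.28  1.71  0.03  1.14 -0.27] z [ 0.024  0.021 -1.   ]
tcp in stop mm [-10.9  11.7 122.7] normal in tool [0.993 0.115 0.029]
bore [286.1 199.1] [10.18333333 20.23333333] 88 ratio 0.503 area 153.23611111111111 [-11.1  17.9 160. ]
bore [285.6 198.8] [10.93333333 21.28333333] 91 ratio 0.513 area 181.23611111111111 [-11.6  18.4 160. ]
bore [285.6 198.8] [11.18333333 21.56666667] 91 ratio 0.519 area 188.19444444444446 [-11.6  18.4 160. ]
```

View pics/z12.png

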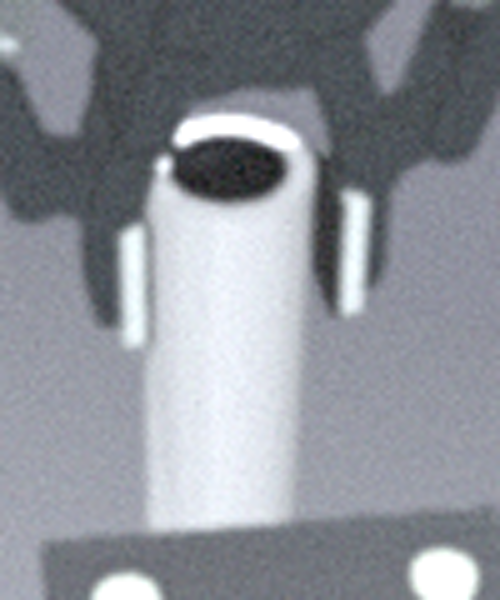

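The cylinder stands free between the open pads, with its top bore at (230,165) in the zoom. Opening fully and rising.

Call:
{"fn": "apply_moves", "kwargs": {"steps": [[[60,0,0,0,0],[80,0,0,0,0],[80,0,0,0,0],[80,0,0,-10,0],[80,0,0,-25,0],[80,0,0,-30,0],[80,0,0,-40,0],[80,0,0,-40,0],[80,0,0,-40,0],[80,0,0,0,0]]]}}

```text
time: 12.8
ee_pos: [0.4955, -0.1806, 0.3475]
orientation: [-0.002, 0.809, 0.588, 0.015]
ft_force: [0.5, 0.2, -0.4]
gripper_width: 0.932
```

```bash
python3 -c "
from h import *
show()
for t in (40,45,50): bore(t)
im=robot.snapshot('side')[:,:,::-1]; cv2.imwrite('pics/side13.png',im);cv2.imwrite('pics/top13.png',robot.snapshot('top')[:,:,::-1])
"
```

```text
t 12.8 pos [ 0.4955 -0.1806  0.3475] yawx 72.03 F [ 0.52  0.15 -0.41] T [-0.029  0.043  0.025] w 79.6 j [-0.58  0.16  1.39  0.03  1.59 -0.27] z [ 0.022  0.022 -1.   ]
tcp in stop mm [-14.7   6.4 317.5] normal in tool [0.993 0.115 0.029]
bore [285.5 198.5] [ 9.7        19.48333333] 91 ratio 0.498 area 148.02777777777777 [-11.7  19.1 160. ]
bore [285.5 198.5] [10.11666667 20.05      ] 91 ratio 0.505 area 159.05555555555557 [-11.7  19.2 160. ]
bore [285.5 198.5] [10.51666667 20.3       ] 91 ratio 0.518 area 167.30555555555557 [-11.7  19.1 160. ]
```

View pics/side13.png

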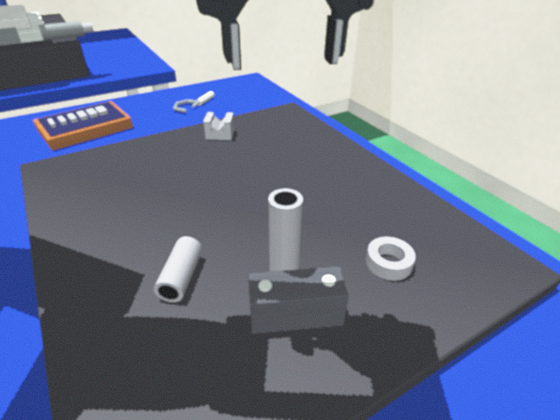

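View pics/top13.png

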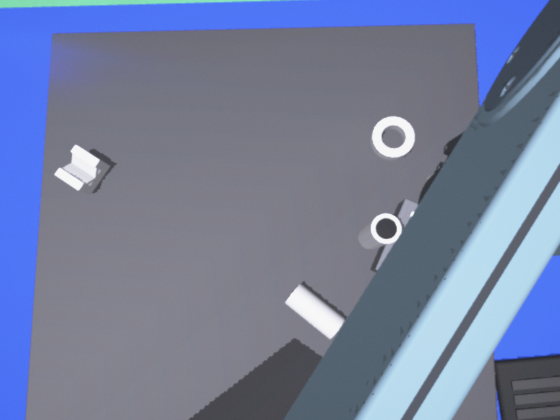

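Side view: the cylinder stands with its bore at (285,198); the short cylinder and ring are unmoved. Top view: its bore is at (386,229) and its foot is visible at about (369,238). Triangulating as a check.

```bash
python3 -c "
from h import *
im=cv2.imread('pics/top13.png'); g=cv2.cvtColor(im,cv2.COLOR_BGR2GRAY)
c=cv2.resize(im[195:275,335:435],None,fx=7,fy=7,interpolation=cv2.INTER_CUBIC); cv2.imwrite('pics/t13z.png',np.clip(c*1.7,0,255).astype('uint8'))
sub=g[210:250,365:405]; m=(sub>150).astype('uint8'); cs,_=cv2.findContours(m,0,1); q=max(cs,key=cv2.contourArea); e=cv2.fitEllipse(q); t=np.array(e[0])+[365,210]; print(e,t)
P,err=tri((285.5,198.5),t); print('top centre tri',P,err,st(P)); Q=onz('top',t,.19); print(st(Q))
for y in (20,22,25,30):
  F=mid+nx*st(Q)[0]/1000+ny*y/1000
  print(y,[((proj('top',F+v)-[335,195])*7).round() for v in (0*nx,.02*ny,-.02*nx,.02*nx)])
for n,p in (('ring',(393,137)),('shortleft',(282.4,302.5))): pass
m=((g>130)&(im.max(2).astype(int)-im.min(2)<50)).astype('uint8')
cs,_=cv2.findContours(m[100:180,360:430],0,1); print('ring',cv2.boundingRect(max(cs,key=cv2.contourArea)))
"
```

```text
((19.49494743347168, 20.18804931640625), (31.344934463500977, 36.489959716796875), 36.201316833496094) [384.49494743 230.18804932]
top centre tri [ 0.50364667 -0.16723969  0.18769679] 0.0030921733986925552 [-12.83352068  21.90670237 157.696793  ]
[-14.73831254  22.21799787 160.        ]
20 [array([246., 310.]), array([168., 276.]), array([212., 387.]), array([279., 234.])]
22 [array([238., 307.]), array([160., 272.]), array([204., 384.]), array([271., 230.])]
25 [array([226., 302.]), array([148., 267.]), array([193., 379.]), array([259., 225.])]
30 [array([207., 293.]), array([129., 258.]), array([173., 370.]), array([240., 216.])]
ring (10, 15, 46, 45)
```

View pics/t13z.png

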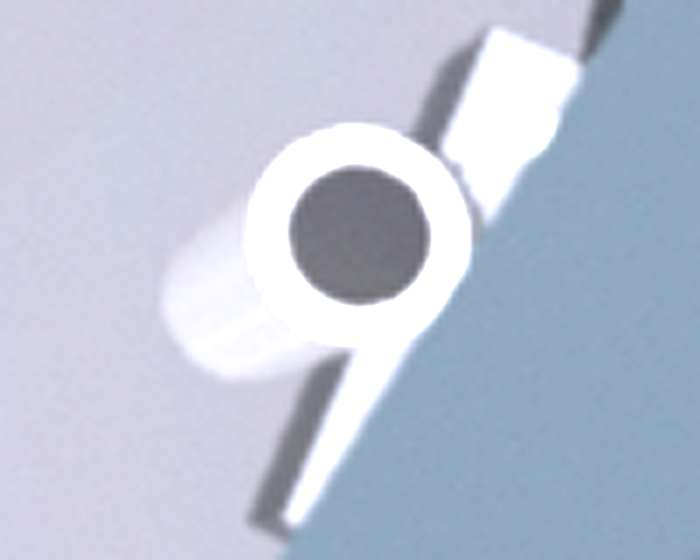

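```bash
python3 -c "
from h import *
t=np.array([359,235])/7+[335,195]-.43
print(st(onz('top',t,.19)),[st(v) for v in tri((285.5,198.5),t)[:1]])
print('foot',st(onz('top',np.array([242,305])/7+[335,195]-.43,.03)))
show(); robot.sign_off()"
```

```text
[-11.47438777  21.64488279 160.        ] [array([-11.28446459,  21.45111021, 158.25522726])]
foot [-1.35663209e+01  2.22035335e+01  2.77555756e-14]
t 13.2 pos [ 0.4932 -0.179   0.339 ] yawx 72.0 F [0.   0.39 0.88] T [-0.023  0.052  0.033] w 80.0 j [-0.58  0.16  1.4   0.03  1.59 -0.27] z [ 0.009  0.03  -1.   ]
tcp in stop mm [-17.4   6.8 309. ] normal in tool [0.993 0.115 0.031]
the job is handed in; nothing more can be done
```

The long cylinder now stands upright right beside the stop's face and has been let go. I handed the job in at 13.2 s and got no verdict back.

**What I did:** I gripped the cylinder near its far end and slid it 36.5 mm until the foot met the stop, which read about 18 N. I then raised it along an arc with the foot at the stop and released it slowly. With the first grip command (38 mm) the cylinder hardly turned between the fingers. At about 30° I widened the command to 39.5 mm, and it swung freely from there.

**Last checks, in the stop's frame:**

| Point | Across the face (x) | Out from the face (y) | Height (z) |
|---|---|---|---|
| Top centre, two views | -11 mm | 21 mm | 158 mm (160 expected) |
| Foot centre, top view only | -14 mm | 22 mm | taken as on the plate |

- **Lean:** comparing these two points gives about 1°, within the 6° limit.
- **Bystanders:** the ring and the short cylinder look unmoved in both views. I did not finish a measured check on either.
- **Robot:** the gripper is open and well above the cylinder, with no contact force beyond sensor noise.

**What disagreed:**
- **Side camera:** it read heights 2–3 mm low throughout.
- **Bore shape:** in the side view it read a ratio of about 0.51, against 0.58 for an upright end. On its own that would mean about 5° of lean. I trusted the positions over it, because the bore's edges were blurred.
- **Offset in the fingers:** the cylinder ended 7–9 mm off the fingers' centre, so I nudged it further towards the stop than planned before letting go.

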